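# Roll a steel tube into the cutting rest

## Task

Roll the long steel tube that lies on the bench along on its side, up the ramp and into the V-groove of the wooden cutting rest, and push on its end until its far end meets the steel end stop. Only push it with the fingers: do not lift or carry it. Leave everything else on the bench where it is, and finish with the tube lying still in the groove and the robot clear of it.

Things in the scene. Friction and masses are not known exactly. Their poses are not given: they have to be found in the camera images.
- tube: Long steel tube: 48 mm diameter, 150 mm long, flat plugged (dark) ends, 0.28 to 0.52 kg, lying on the bench on the rest's ramp side; origin at its centre. x: its long axis, towards the end that is to meet the stop; y, z turn as it rolls. Starts up to 0.2 rad out of line with the groove. Pushed slowly it stays by the fingers and stops soon after them; on the ramp it rolls back if let go.
- cutting_rest: Wooden cutting rest, screwed down. Origin at bench height under the groove's bottom line, half-way along. x: along the groove to the steel end stop; y: to the ramp side, whence the tube comes; z up. Ramp and groove span x -70 to 70 mm. Groove bottom 2 mm above the bench; behind it the high side rises at 45 degrees to y -41, z 43 mm, then a flat top to y -70.
- lip (a point): Top edge of the ramp, half-way along it, on the rest (rest frame y 22.5, z 15 mm; same axes). From here a straight ramp falls to the bench at y 120 mm, and the groove's near side falls at 30 degrees to its bottom at y 0.
- seat (a point): Where the tube's centre lies when the job is done (rest frame x -5, y 4, z 32 mm; same axes as the rest): tube in the groove, its axis along x, far end on the stop. Its near end is then at rest frame x -80, 10 mm out of the rest, free to be pushed towards +x. The tube starts 15 to 40 mm short of this along x and 180 to 260 mm from the groove along y.
- stop (a point): Middle of the working face of the end stop (rest frame x 70, y 4, z 32 mm), a steel plate 12 mm thick, y -70 to 20 mm, 62 mm high.
- short_tube: short piece of the same steel tube, 48 mm diameter, 70 mm tall, standing upright on the bench beside the work; origin at the centre of its underside. Not to be moved.
- tile_stack: stack of four square tiles, 98 x 98 x 32 mm, beyond the end stop; origin under its centre. Not to be moved.
- offcut: brown wooden offcut, 100 x 35 x 30 mm, lying behind the high side of the rest; origin under its centre. Not to be moved.
- trowel: notched trowel lying flat, 270 mm long, blade 110 mm wide, black handle, 24 mm high, on the right side of the bench; origin on the bench under the middle of its length. Not to be moved.
- jar: white plastic jar, 64 mm diameter, 85 mm tall, upright on the right near side; origin at the centre of its underside. Not to be moved.
- hammer: hammer lying on the left side of the bench, 260 mm long; origin under its middle. Not to be moved.
- tile_box: grey open box of tile chips, 160 x 120 x 50 mm, on the left side; origin under its centre. Not to be moved.
Mind the look-alikes: they are no part of the job. What is shaped like the tube but green or turquoise is not meant.

How it is judged:
By the outcome, as a careful person would: the job done as asked, in the order asked, and still so for the second after the job is handed in, with the robot touching nothing.
It also fails if it takes over 64 s, if anything falls off the work surface, if the arm or the gripper's body presses on something with over 40 N, if the wrist force passes 120 N, or if a joint passes its speed limit or range.

## Robot

A 6-joint arm with a two-finger parallel gripper is mounted at the origin on the work surface. World frame = base frame: x ahead of the robot, y to its left, z up, the work surface at z = 0. Lengths are in m, angles in rad, forces in N, time in s.
With the tool pointing down it reaches from about 0.35 to 0.775 m from the base axis. Payload 7.3 kg.
Tool frame: the origin (TCP) lies on the centre line of the jaws, within the pads' length; the fingertips stand tip_reach ahead of it and the grasp point (between the pads) lies 6 mm ahead of it (tip_reach is the distance from the TCP to the fingertips, in m); x points along the fingers, y is the direction in which the jaws open and shut, and the axes are right-handed (so a half turn about x gives the same grasp; the last joint's range is limited). The gripper opens to 92 mm and grips with 3 to 60 N. Pads are 19 mm wide; open, the fingers measure 130 mm over their backs; the gripper's body (75 mm by 190 mm) begins 47 mm behind the grasp point.
Start: joints at [-1.369, 0.342, 1.524, -0, 1.275, -0.146], TCP at [0.179, -0.494, 0.228] pointing down, gripper open.
Joint ranges: [-2.53, 2.53], [-0.77, 2.02], [0.04, 2.7], [-1, 4.14], [0.28, 2.66], [-3.11, 3.11]. Speed limits (rad/s): [2.57, 2.57, 3.14, 3.14, 3.14, 3.14].

## Interface

Orientations are given as [roll, pitch, yaw] about the fixed x, y, z axes, in that order (R = Rz(yaw) Ry(pitch) Rx(roll)).
In Python, from cell import observe, read_camera, get_calibration, hand_in, tip_reach gives the robot as it stands. The module is installed in compiled form; this text tells all that it offers.
- The arm moves only by the shell command python3 -m crank 'ROWS' [FORCE]. ROWS is JSON, a list of rows, each an object of numbers: "fingers": the opening, from -1 (shut) to 1 (fully open); "tx", "ty", "tz": the shift along the tool's x, y, z in units of 40 mm (1.0 is 40 mm); "roll": the turn about the tool's x in units of 10 degrees (1.0 is 10 degrees). In form: [{"fingers": .., "tx": .., "ty": .., "tz": .., "roll": ..}, ...]. A call has exactly 8 rows; each row is the pose to reach, as a shift and turn from the pose commanded when the call began, along the tool's axes at that moment; what a row does not reach only later rows make up. A row lasts 1/8 s, in which the tool goes at most 62.5 mm and 10.7 degrees, less where a joint would pass 70% of its speed; a pose out of reach is approached as far as the arm can. A call with a gripper value outside its range is refused whole. The fingers move at their own pace and stop on an object; FORCE is the grip in N (left out, the last holds). Time passes only in rows, so rows that repeat a pose let the fingers close, or fill a call up. It gives the time, the measured TCP pose, the force and the opening at its end, in the units of the state.
- observe(): the state, without advancing time (a new reading comes with each control period).
- read_camera(name): name is "scene" or "side" or "wrist"; returns (picture, depth): 384x512x3 uint8, red, green, blue; 384x512 float32, m along the optical axis (not along the pixel's ray), 0 where there is no reading.
- get_calibration(name): a dict with "vertical_fov" (degrees; the focal length in pixels is half the picture's height over the tangent of half this angle, whatever the lens; pixels are square), "cx", "cy" (the principal point, pixels), "pose" (4x4, takes a point from camera to world coordinates); the wrist camera has in their place "T_tool_cam" (4x4, takes a point from camera to tool coordinates, whose origin is the TCP and whose axes are the tool frame's). Camera axes: x right, y down, z forward; pixel columns grow to the right and rows downward; lengths in m; the calibration is good to about 2 mm. A picture is of the moment at which its call begins: read the wrist's pose just before it. get_calibration takes no time and is no camera call.
- hand_in(): hands the job in, once; it reports no verdict.
The state is a dict: "time": time; "qpos": joint angles; "qvel": joint speeds; "joint_efforts": joint torques, N m; "tool_pos": TCP position; "tool_rot": TCP orientation; "contact_force": force on the tool from outside, world axes, zero at the start; "torque": the same for the moment, N m; "opening": finger opening in m.
Only numpy, scipy, OpenCV 4.12 (cv2) and the standard library are available. Lean on these libraries where they do the work, as an engineer would, in place of code of your own. Each camera call takes 0.05 s, during which the arm holds its last target. There are 200 camera calls.

## Working session

There is one attempt and no reset: what is moved stays moved. The work goes in short steps, Python scripts to look and compute and a shell command to move; the robot and the scene stay as the last step left them, time stands still between calls to the robot, and variables do not carry over. Pictures are saved under pics/ and viewed, about 8 in all and at most 12, crops included, and the job is handed in when it is done.

```bash
mkdir -p pics; cat > h.py <<'E'
import numpy as np, cv2
from cell import *
from scipy.spatial.transform import Rotation as R
def K(c,h=384): return h/2/np.tan(np.radians(c["vertical_fov"])/2)
def cloud(name):
    s=observe(); im,d=read_camera(name); c=get_calibration(name); f=K(c)
    T=c.get("pose")
    if T is None:
        t=np.eye(4); t[:3,:3]=R.from_euler("xyz",s["tool_rot"]).as_matrix(); t[:3,3]=s["tool_pos"]; T=t@np.array(c["T_tool_cam"])
    T=np.array(T); v,u=np.mgrid[:384,:512]
    P=np.stack([(u-c["cx"])/f*d,(v-c["cy"])/f*d,d],-1)@T[:3,:3].T+T[:3,3]
    P[d==0]=np.nan
    return im,P,T,c
E
python3 - <<'E'
from h import *
print(tip_reach if not callable(tip_reach) else tip_reach(),observe())
ims=[]
for n in("scene","side"):
    im,P,T,c=cloud(n); ims.append(im); np.savez("/tmp/"+n,im=im,P=P); print(n,T.round(3).tolist(),{k:c[k] for k in c if k!="pose"})
    cv2.imwrite(f"pics/{n}0.png",cv2.resize(im[:,:,::-1],(800,600)))
E
```

```text
0.025 {'time': 0.0, 'qpos': array([-1.36898407e+00,  3.42746272e-01,  1.52503433e+00, -2.04550471e-05,
        1.27539271e+00, -1.46002401e-01]), 'qvel': array([ 0.00037493, -0.00013751,  0.00044252, -0.00104987, -0.00019279,
        0.00025708]), 'joint_efforts': array([-6.54166506e-04, -4.31235266e+01, -2.44218528e+01,  7.18268403e-02,
        5.61814138e-02, -1.12017840e-04]), 'tool_pos': array([ 0.17887353, -0.49314977,  0.2276267 ]), 'tool_rot': array([-1.70442503,  1.56921555,  1.78498825]), 'contact_force': array([ 0.12510975, -0.16052273,  0.03644043]), 'torque': array([-0.01653765,  0.02352113,  0.01702429]), 'opening': 0.09160428947859238}
scene [[-0.452, 0.725, -0.52, 1.201], [0.892, 0.356, -0.279, 0.334], [-0.017, -0.59, -0.807, 1.15], [0.0, 0.0, 0.0, 1.0]] {'vertical_fov': 47.596846124080386, 'cx': 257.249834813929, 'cy': 196.09290607850926}
side [[-0.871, -0.374, 0.317, 0.148], [-0.49, 0.645, -0.586, 0.649], [0.014, -0.666, -0.746, 0.917], [0.0, 0.0, 0.0, 1.0]] {'vertical_fov': 56.37474044321857, 'cx': 261.70442372789415, 'cy': 189.9523579443166}
```

View pics/scene0.png

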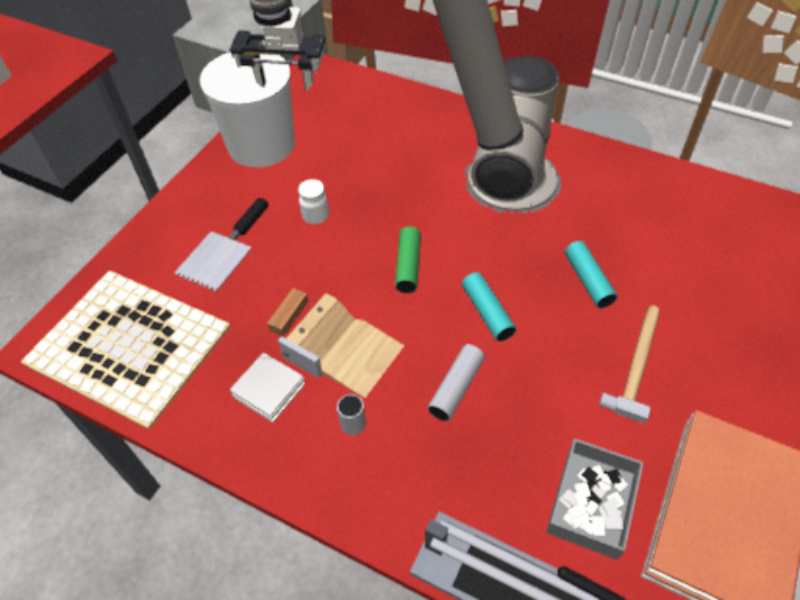

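View pics/side0.png

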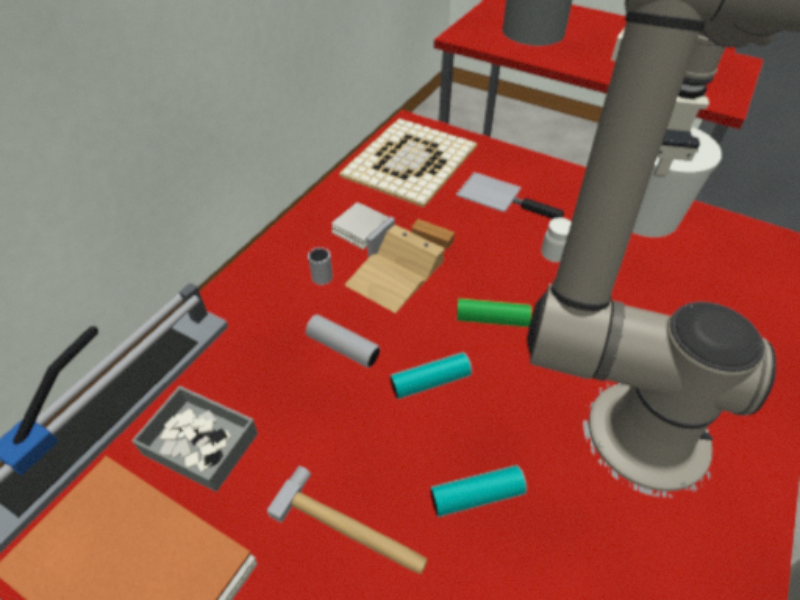

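The scene picture shows the grey tube at about (456,382). The rest is at (345,340) with its stop plate at (300,356), and the short tube stands at (350,413). The turquoise and green tubes are decoys. Next I measure the positions from depth.

```bash
python3 - <<'E'
from h import *
def comp(m,name,P,minA=60):
    n,l,st,ce=cv2.connectedComponentsWithStats(m.astype(np.uint8))
    for i in range(1,n):
        if st[i,4]>minA:
            q=P[l==i]; q=q[~np.isnan(q[:,0])]
            if len(q): print(name,st[i,:5],ce[i].round(),np.median(q,0).round(3),"z",np.percentile(q[:,2],[2,98]).round(3))
    return l
for n in("scene","side"):
    D=np.load(f"/tmp/{n}.npz"); im,P=D["im"],D["P"]; hsv=cv2.cvtColor(im,cv2.COLOR_RGB2HSV); H,S,V=[hsv[...,i].astype(int) for i in range(3)]
    ok=(P[...,0]>.25)&(P[...,0]<.85)&(abs(P[...,1])<.5)&(P[...,2]>-.02)&(P[...,2]<.15)
    red=((H<6)|(H>172))&(S>150)
    q=P[ok&red]; print(n,"bench z",np.percentile(q[:,2],[5,50,95]).round(4))
    comp(ok&(S<70)&~red,n+" grey",P); comp(ok&(H>8)&(H<28)&(S>70),n+" wood",P)
E
```

```text
scene bench z [-0.005  -0.0011  0.0028]
scene grey [191 115  19  28 419] [200. 129.] [ 0.329 -0.355  0.062] z [0.007 0.087]
scene grey [122 127  49  59 781] [146. 161.] [ 0.518 -0.475  0.014] z [0.008 0.026]
scene grey [  73  192   73   61 1965] [111. 222.] [ 0.76  -0.424  0.011] z [0.005 0.016]
scene grey [178 215  29  26 345] [192. 228.] [ 0.681 -0.171  0.044] z [0.005 0.064]
scene grey [274 220  36  49 762] [292. 244.] [0.598 0.12  0.043] z [0.017 0.049]
scene grey [ 148  226   47   44 1176] [171. 247.] [ 0.757 -0.197  0.03 ] z [0.003 0.035]
scene grey [216 253  18  25 359] [225. 265.] [ 0.75  -0.018  0.067] z [0.009 0.074]
scene grey [384 252  32  18 320] [400. 260.] [0.499 0.418 0.024] z [0.005 0.029]
scene grey [ 350  281   61   77 3101] [381. 319.] [0.69  0.42  0.023] z [-0.     0.051]
scene grey [278 328  79  41 342] [317. 347.] [0.832 0.298 0.017] z [0.012 0.022]
scene wood [172 185  25  29 369] [184. 199.] [ 0.592 -0.259  0.027] z [0.007 0.033]
scene wood [ 183  188   75   66 2412] [221. 221.] [ 0.604 -0.114  0.01 ] z [-0.002  0.045]
scene wood [399 196  23  60 487] [410. 2
[... 552 characters left out ...]
015  0.055] z [0.005 0.073]
side grey [  60  203   85   81 1161] [102. 244.] [0.833 0.367 0.019] z [0.002 0.025]
side grey [196 202  46  32 683] [219. 217.] [0.579 0.126 0.043] z [0.021 0.05 ]
side grey [  85  248   79   66 2994] [125. 280.] [0.688 0.418 0.026] z [0.002 0.051]
side grey [171 299  27  35 374] [184. 316.] [0.488 0.421 0.025] z [0.01  0.029]
side wood [252 106  25   8  72] [264. 110.] [ 0.748 -0.464  0.012] z [0.007 0.016]
side wood [231 114  56  18 117] [258. 123.] [ 0.716 -0.363  0.005] z [-0.002  0.01 ]
side wood [ 221  140   70   60 2197] [257. 169.] [ 0.595 -0.147  0.013] z [-0.     0.045]
side wood [ 186  315   86   52 1022] [229. 340.] [0.355 0.413 0.023] z [0.011 0.028]
```

```bash
cat > fit.py <<'E'
from h import *
def fit(name,im,P,tubebox=None):
    hsv=cv2.cvtColor(im,cv2.COLOR_RGB2HSV); H,S,V=[hsv[...,i].astype(int) for i in range(3)]
    g=(S<90)&(P[...,2]>.004)&(P[...,2]<.12)
    return H,S,V,g
E
python3 - <<'E'
from fit import *
A={n:np.load(f"/tmp/{n}.npz") for n in("scene","side")}
W=[];Tb=[];St=[];Sh=[]
for n,D in A.items():
    im,P=D["im"],D["P"]; H,S,V,g=fit(n,im,P); x,y,z=P[...,0],P[...,1],P[...,2]
    w=(H>8)&(H<28)&(S>70)&(x>.48)&(x<.74)&(y>-.26)&(y<.05); 
    l=cv2.connectedComponentsWithStats(cv2.morphologyEx(w.astype(np.uint8),cv2.MORPH_OPEN,np.ones((3,3)))); 
    i=1+np.argmax(l[2][1:,4]); W.append(P[l[1]==i])
    t=(S<90)&(x>.48)&(x<.72)&(y>.03)&(y<.23)&(z>.012); Tb.append(P[t])
    s=(S<80)&(x>.62)&(x<.75)&(y>-.25)&(y<-.08)&(z>.045)&(z<.07);St.append(P[s])
    s=(S<80)&(x>.70)&(x<.78)&(y>-.06)&(y<.03)&(z>.05)&(z<.08);Sh.append(P[s])
    # tube
    q=Tb[-1]; q=q[q[:,2]>.036]; m=np.median(q,0); u=np.linalg.svd(q[:,:2]-m[:2],full_matrices=False)[2][0]; u*=np.sign(u[0])
    a=(Tb[-1][:,:2])@u; nn=np.array([-u[1],u[0]]); b=Tb[-1][:,:2]@nn
    print(n,"tube yaw",np.degrees(np.arctan2(u[1],u[0])).round(2),"along",np.percentile(a,[1,99]).round(4),"len",np.ptp(np.percentile(a,[1,99])).round(3),"across",np.percentile(b,[2,50,98]).round(4),"topb",np.median(q[:,:2]@nn).round(4),"ztop",np.percentile(q[:,2],90).round(3))
    print(" centre~",(np.mean(np.percentile(a,[1,99]))*u+np.median(q[:,:2]@nn)*nn).round(4))
    r=cv2.minAreaRect(W[-1][:,:2].astype(np.float32)); print(" wood",np.array(cv2.boxPoints(r)).round(3).tolist(),r)
    print(" stop",len(St[-1]),cv2.minAreaRect(St[-1][:,:2].astype(np.float32)), "short",cv2.minEnclosingCircle(Sh[-1][:,:2].astype(np.float32)))
    # ramp plane: points z in 3..14mm
    print(" wood z hist by normal fit:")
    q=W[-1]; top=q[q[:,2]>.039][:,:2]; print("  flat top",cv2.minAreaRect(top.astype(np.float32)))
np.savez("/tmp/f",W=np.vstack(W))
E
```

```text
scene tube yaw -2.04 along [0.5111 0.6602] len 0.149 across [0.1171 0.1416 0.161 ] topb 0.1401 ztop 0.048
 centre~ [0.5902 0.1192]
 wood [[0.4959999918937683, -0.22499999403953552], [0.6460000276565552, -0.25999999046325684], [0.6980000138282776, -0.03500000014901161], [0.5490000247955322, -0.0]] ((0.5974342823028564, -0.13027745485305786), (0.23137754201889038, 0.1531493365764618), 76.77312469482422)
 stop 173 ((0.6612287759780884, -0.1696917712688446), (0.0900270938873291, 0.05751322954893112), 75.47830200195312) short ((0.7430583238601685, -0.023897482082247734), 0.0243722815066576)
 wood z hist by normal fit:
  flat top ((0.6092099547386169, -0.18762971460819244), (0.16392093896865845, 0.07517658919095993), 16.92646026611328)
side tube yaw -1.75 along [0.5081 0.6554] len 0.147 across [0.1167 0.1438 0.1571] topb 0.1391 ztop 0.049
 centre~ [0.5857 0.1213]
 wood [[0.5180000066757202, -0.25600001215934753], [0.6620000004768372, -0.27000001072883606], [0.6850000023841858, -0.02800000086426735], [0.5419999957084656, -0.014000000432133675]] ((0.6019637584686279, -0.1421501636505127), (0.24307605624198914, 0.14419923722743988), 84.4512939453125)
 stop 122 ((0.669103741645813, -0.18049463629722595), (0.09124314785003662, 0.05341486260294914), 51.35237503051758) short ((0.7379793524742126, -0.024047527462244034), 0.023312099277973175)
 wood z hist by normal fit:
  flat top ((0.5966483950614929, -0.1961754709482193), (0.041355200111866, 0.1418357640504837), 88.15658569335938)
```

```bash
python3 - <<'E'
from fit import *
s=observe(); M=R.from_euler("xyz",s["tool_rot"]).as_matrix(); print("tool axes cols\n",M.round(3)); print(np.array(get_calibration("wrist")["T_tool_cam"]).round(3).tolist(),get_calibration("wrist")["vertical_fov"])
for n in("scene","side"):
    D=np.load(f"/tmp/{n}.npz"); im,P=D["im"],D["P"]; H,S,V,g=fit(n,im,P); x,y,z=P[...,0],P[...,1],P[...,2]
    w=((H>8)&(H<28)&(S>70)&(x>.5)&(x<.72)&(y>-.23)&(y<.0)).astype(np.uint8)
    w=cv2.erode(w,np.ones((3,3)))>0
    def plane(sel):
        for _ in range(4):
            q=P[sel]; c,*_r=np.linalg.lstsq(np.c_[q[:,:2],np.ones(len(q))],q[:,2],rcond=None)
            sel=sel&(abs(z-(x*c[0]+y*c[1]+c[2]))<.004)
        return c,sel.sum()
    for nm,sel in(("ramp",w&(z<.016)&(y>-.12)&(y<-.03)),("high45",w&(z>.008)&(z<.038)&(y<-.13))):
        c,k=plane(sel); print(n,nm,k,"slope",np.degrees(np.arctan(np.hypot(*c[:2]))).round(1),"dir",np.degrees(np.arctan2(c[1],c[0])).round(1),c.round(4))
E
```

```text
tool axes cols
 [[-0.     0.341 -0.94 ]
 [ 0.001 -0.94  -0.341]
 [-1.    -0.001 -0.   ]]
[[0.0, -0.287, 0.958, -0.156], [1.0, 0.0, -0.0, -0.001], [-0.0, 0.958, 0.287, -0.078], [0.0, 0.0, 0.0, 1.0]] 66.21616481353294
scene ramp 958 slope 8.6 dir -94.3 [-0.0114 -0.1511  0.0023]
scene high45 238 slope 36.2 dir -94.4 [-0.0561 -0.7304 -0.0631]
side ramp 701 slope 8.5 dir -94.2 [-0.0111 -0.149   0.0037]
side high45 209 slope 34.4 dir -93.7 [-0.0436 -0.6838 -0.0639]
```

```bash
python3 -m crank '[{"fingers":1,"tx":-1.8,"ty":-1.1,"tz":-1.5,"roll":-0.8},{"fingers":1,"tx":-1.8,"ty":-2.0,"tz":-2.8,"roll":-1.6},{"fingers":1,"tx":-1.8,"ty":-2.8,"tz":-4.1,"roll":-2.4},{"fingers":1,"tx":-1.8,"ty":-3.6,"tz":-5.4,"roll":-3.2},{"fingers":1,"tx":-1.8,"ty":-4.4,"tz":-6.7,"roll":-4.0},{"fingers":1,"tx":-1.8,"ty":-5.2,"tz":-8.0,"roll":-4.8},{"fingers":1,"tx":-1.8,"ty":-6.0,"tz":-9.3,"roll":-5.7},{"fingers":1,"tx":-1.8,"ty":-6.8,"tz":-10.6,"roll":-6.57}]'; python3 - <<'E'
from h import *
s=observe(); M=R.from_euler("xyz",s["tool_rot"]).as_matrix(); print(s["tool_pos"],M.round(3).tolist(),s["qpos"].round(2))
d=M.T@(np.array([.60,.05,.30])-s["tool_pos"]); print(d/.04)
E
```

```text
time: 1.1
tool_pos: [0.4704, -0.1108, 0.3002]
tool_rot: [-0.392, 1.571, -2.034]
contact_force: [0.3, -1.4, -0.7]
opening: 0.092
[ 0.47038414 -0.11082672  0.3001855 ] [[-0.0, 0.997, -0.071], [-0.0, -0.071, -0.997], [-1.0, -0.0, 0.0]] [-0.39  0.22  1.5  -0.    1.43 -0.32]
[ 3.18514350e-03  2.94612103e+00 -4.24102858e+00]
```

```bash
python3 -m crank '[{"fingers":1,"tx":0,"ty":0.8,"tz":-1.1},{"fingers":1,"tx":0,"ty":1.6,"tz":-2.2},{"fingers":1,"tx":0,"ty":2.4,"tz":-3.3},{"fingers":1,"tx":0,"ty":2.95,"tz":-4.25},{"fingers":1,"tx":0,"ty":2.95,"tz":-4.25},{"fingers":1,"tx":0,"ty":2.95,"tz":-4.25},{"fingers":1,"tx":0,"ty":2.95,"tz":-4.25},{"fingers":1,"tx":0,"ty":2.95,"tz":-4.25}]'; python3 - <<'E'
from h import *
im,P,T,c=cloud("wrist"); np.savez("/tmp/wrist",im=im,P=P,T=T); cv2.imwrite("pics/w1.png",im[:,:,::-1])
E
```

```text
invalid input at $[0]: expected keys fingers, tx, ty, tz, roll
```

View pics/w1.png

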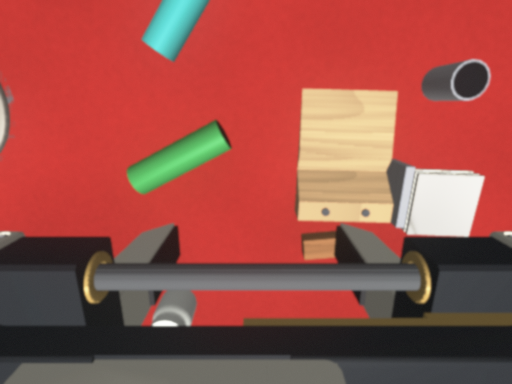

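The wrist view shows the rest, with its ramp foot corners at (302,90) and (397,92), its groove near row 168 and the stop at (400,195). The move was refused because a key was missing, so I repeat it with all keys.

```bash
python3 -m crank '[{"fingers":1,"tx":0,"ty":0.8,"tz":-1.1,"roll":0},{"fingers":1,"tx":0,"ty":1.6,"tz":-2.2,"roll":0},{"fingers":1,"tx":0,"ty":2.4,"tz":-3.3,"roll":0},{"fingers":1,"tx":0,"ty":2.95,"tz":-4.25,"roll":0},{"fingers":1,"tx":0,"ty":2.95,"tz":-4.25,"roll":0},{"fingers":1,"tx":0,"ty":2.95,"tz":-4.25,"roll":0},{"fingers":1,"tx":0,"ty":2.95,"tz":-4.25,"roll":0},{"fingers":1,"tx":0,"ty":2.95,"tz":-4.25,"roll":0}]'; python3 - <<'E'
from h import *
im,P,T,c=cloud("wrist"); np.savez("/tmp/wrist2",im=im,P=P,T=T); cv2.imwrite("pics/w2.png",im[:,:,::-1])
print(T[:3,3],np.nanmedian(P[:60,:60],(0,1)))
E
```

```text
time: 2.15
tool_pos: [0.5998, 0.0468, 0.3007]
tool_rot: [1.13, 1.57, -0.518]
contact_force: [-1.0, 0.1, 0.1]
opening: 0.0917
[0.60559189 0.1253699  0.45710693] [2.98056366e-01 2.47382724e-01 3.40114379e-05]
```

View pics/w2.png

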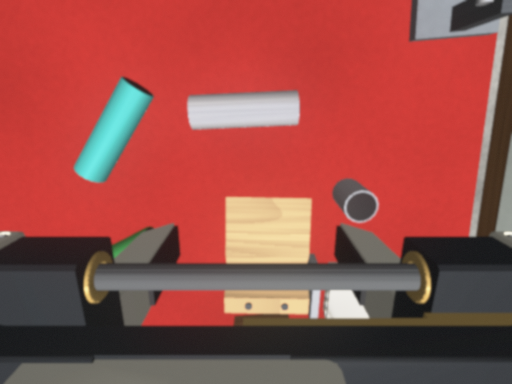

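w2 shows the tube at (244,110), nearly level, and the ramp foot at row 197 from (225,197) to (311,199). The turquoise look-alike is at its left and the short tube at (355,200).

```bash
python3 - <<'E'
from h import *
c=get_calibration("wrist"); f=K(c)
def ray(T,u,v,z):
    d=T[:3,:3]@np.array([(u-c["cx"])/f,(v-c["cy"])/f,1]); return T[:3,3]+d*(z-T[2,3])/d[2]
for nm,box in(("wrist",(285,80,410,232)),("wrist2",(215,190,325,232))):
    D=np.load(f"/tmp/{nm}.npz"); im,P,T=D["im"],D["P"],D["T"]
    hsv=cv2.cvtColor(im,cv2.COLOR_RGB2HSV); H,S=hsv[...,0].astype(int),hsv[...,1].astype(int)
    w=np.zeros(H.shape,bool); w[box[1]:box[3],box[0]:box[2]]=True
    w&=(H>8)&(H<30)&(S>40)
    cols=[u for u in range(box[0],box[2]) if w[:,u].sum()>25]
    ft=np.array([ray(T,u,np.nonzero(w[:,u])[0][0]-.5,0.0)[:2] for u in cols[4:-4]])
    p=np.polyfit(ft[:,0],ft[:,1],1); print(nm,"foot line yaw",np.degrees(np.arctan(p[0])).round(2),"y at x=.6",np.polyval(p,.6).round(4))
    L=[];Rr=[]
    for v in range(box[1]+13,box[1]+ (55 if nm=="wrist" else 35)):
        us=np.nonzero(w[v])[0]
        if len(us)<40: continue
        for e,l in((us[0]-.5,L),(us[-1]+.5,Rr)):
            z=np.nanmedian(P[v,us[5]:us[-5],2]); l.append(ray(T,e,v,z)[:2])
    L,Rr=np.array(L),np.array(Rr)
    for n2,q in(("L",L),("R",Rr)):
        pp=np.polyfit(q[:,1],q[:,0],1); print("  edge",n2,"yaw",np.degrees(-np.arctan(pp[0])).round(2),"x at y=-.06",np.polyval(pp,-.06).round(4))
    if nm=="wrist": # profile down the middle
        for v in range(88,224,6): print(v,P[v,330:370].mean(0).round(4) if 0 else np.nanmedian(P[v,330:365],0).round(4))
D=np.load("/tmp/wrist2.npz"); im,P,T=D["im"],D["P"],D["T"]; S=cv2.cvtColor(im,cv2.COLOR_RGB2HSV)[...,1]
m=np.zeros(S.shape,np.uint8); m[80:140,175:310]=S[80:140,175:310]<90; m=cv2.morphologyEx(m,cv2.MORPH_OPEN,np.ones((3,3)))
k=max(cv2.findContours(m,0,2)[0],key=cv2.contourArea); r=cv2.minAreaRect(k); print(r)
b=cv2.boxPoints(r); print([ray(T,*q,.024).round(4).tolist() for q in b]); print("c",ray(T,*r[0],.024))
q=P[m>0]; q=q[q[:,2]>.04]; p=np.polyfit(q[:,0],q[:,1],1); print("yaw top",np.degrees(np.arctan(p[0])),"yc",np.polyval(p,.586),np.percentile(P[m>0][:,0],[0.5,99.5]),np.percentile(P[m>0][:,2],99))
E
```

```text
wrist foot line yaw -4.75 y at x=.6 -0.0222
  edge L yaw -6.43 x at y=-.06 0.5382
  edge R yaw -5.69 x at y=-.06 0.68
88 [ 0.6089 -0.021  -0.    ]
94 [ 0.6087 -0.0294  0.0008]
100 [ 0.6083 -0.0378  0.0025]
106 [ 0.6082 -0.0463  0.0036]
112 [ 0.6073 -0.0548  0.0047]
118 [ 0.6077 -0.0634  0.0062]
124 [ 0.6081 -0.0721  0.0075]
130 [ 0.6072 -0.0808  0.0088]
136 [ 0.6067 -0.0895  0.0101]
142 [ 0.6069 -0.0983  0.0113]
148 [ 0.6068 -0.1072  0.013 ]
154 [ 0.6064 -0.116   0.0139]
160 [ 0.6072 -0.1257  0.0117]
166 [ 0.6092 -0.1364  0.0055]
172 [ 0.6086 -0.1462  0.0049]
178 [ 0.6076 -0.1541  0.0126]
184 [ 0.6051 -0.1612  0.0208]
190 [ 0.6029 -0.1686  0.028 ]
196 [ 0.6011 -0.1756  0.035 ]
202 [ 0.599  -0.1825  0.0428]
208 [ 0.599  -0.192   0.0428]
214 [ 0.5984 -0.2014  0.0429]
220 [ 0.5999 -0.2117  0.0426]
wrist2 foot line yaw -5.61 y at x=.6 -0.0217
  edge L yaw -5.32 x at y=-.06 0.5394
  edge R yaw -6.0 x at y=-.06 0.6801
((243.21957397460938, 109.83092498779297), (34.55522918701172, 112.33855438232422), 87.39744567871094)
[[0.5081, 0.1432, 0.024], [0.6649, 0.1378, 0.024], [0.6654, 0.0906, 0.024], [0.5035, 0.096, 0.024]]
c [0.5856986  0.11728699 0.024     ]
yaw top -1.7705679399606833 yc 0.11822307380872735 [nan nan] nan
```

```bash
python3 -m crank '[{"fingers":1,"tx":0,"ty":-0.2,"tz":-1.2,"roll":0.1},{"fingers":1,"tx":0,"ty":-0.43,"tz":-2.4,"roll":0.1},{"fingers":1,"tx":0,"ty":-0.43,"tz":-3.2,"roll":0.1},{"fingers":1,"tx":1,"ty":-0.43,"tz":-3.2,"roll":0.1},{"fingers":1,"tx":2.3,"ty":-0.43,"tz":-3.2,"roll":0.1},{"fingers":1,"tx":3.6,"ty":-0.43,"tz":-3.2,"roll":0.1},{"fingers":1,"tx":4.9,"ty":-0.43,"tz":-3.2,"roll":0.1},{"fingers":1,"tx":5.6,"ty":-0.43,"tz":-3.2,"roll":0.1}]'; cat > st.py <<'E'
from h import *
O=np.array([.602,-.142]); a=np.radians(-5.2); X=np.array([np.cos(a),np.sin(a)]); Y=np.array([-X[1],X[0]])
s=observe(); M=R.from_euler("xyz",s["tool_rot"]).as_matrix(); d=s["tool_pos"][:2]-O
print("TCP rest",(d@X*1e3).round(1),(d@Y*1e3).round(1),"z",(s["tool_pos"][2]*1e3).round(1),"yaw y",np.degrees(np.arctan2(M[1,1],M[0,1])).round(2),"F",s["contact_force"].round(1),"q",s["qpos"].round(2),"t",s["time"])
E
python3 st.py
```

```text
time: 3.2
tool_pos: [0.5913, 0.176, 0.0735]
tool_rot: [-1.277, 1.567, -2.942]
contact_force: [-0.5, -0.2, 0.6]
opening: 0.0918
TCP rest -39.5 315.7 z 73.5 yaw y -5.41 F [-0.5 -0.2  0.6] q [ 0.17  0.66  1.44 -0.    1.04  0.26] t 3.2
```

```bash
python3 -m crank '[{"fingers":1,"tx":0.4,"ty":0,"tz":0,"roll":0},{"fingers":1,"tx":0.9,"ty":0,"tz":0,"roll":0},{"fingers":1,"tx":0.9,"ty":0,"tz":0.2,"roll":0},{"fingers":1,"tx":0.9,"ty":0,"tz":0.4,"roll":0},{"fingers":1,"tx":0.9,"ty":0,"tz":0.55,"roll":0},{"fingers":1,"tx":0.9,"ty":0,"tz":0.7,"roll":0},{"fingers":1,"tx":0.9,"ty":0,"tz":0.85,"roll":0},{"fingers":1,"tx":0.9,"ty":0,"tz":1.0,"roll":0}]'; python3 st.py; python3 -m crank '[{"fingers":1,"tx":0,"ty":0,"tz":0.15,"roll":0},{"fingers":1,"tx":0,"ty":0,"tz":0.3,"roll":0},{"fingers":1,"tx":0,"ty":0,"tz":0.45,"roll":0},{"fingers":1,"tx":0,"ty":0,"tz":0.6,"roll":0},{"fingers":1,"tx":0,"ty":0,"tz":0.75,"roll":0},{"fingers":1,"tx":0,"ty":0,"tz":0.9,"roll":0},{"fingers":1,"tx":0,"ty":0,"tz":1.05,"roll":0},{"fingers":1,"tx":0,"ty":0,"tz":1.2,"roll":0}]'; python3 st.py; python3 - <<'E'
from h import *
im,P,T,c=cloud("wrist"); cv2.imwrite("pics/w3.png",im[:,:,::-1])
E
```

```text
time: 4.2
tool_pos: [0.5903, 0.1374, 0.0419]
tool_rot: [1.97, 1.567, 0.306]
contact_force: [-0.9, 4.9, 12.2]
opening: 0.0919
TCP rest -37.0 277.2 z 41.9 yaw y -5.36 F [-0.9  4.9 12.2] q [0.1  0.68 1.51 0.   0.95 0.19] t 4.2
time: 5.2
tool_pos: [0.5887, 0.09, 0.0488]
tool_rot: [1.785, 1.558, 0.12]
contact_force: [-6.4, 3.6, 51.2]
opening: 0.0919
TCP rest -34.2 229.8 z 48.8 yaw y -5.39 F [-6.4  3.6 51.2] q [0.02 0.65 1.55 0.   0.93 0.12] t 5.2
```

View pics/w3.png

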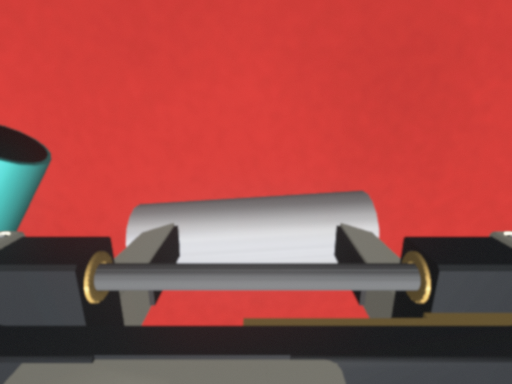

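```bash
python3 - <<'E'
from h import *
for n in("wrist","scene"):
    im,P,T,c=cloud(n); S=cv2.cvtColor(im,cv2.COLOR_RGB2HSV)[...,1]
    x,y,z=P[...,0],P[...,1],P[...,2]
    m=(S<90)&(x>.48)&(x<.69)&(y>0)&(y<.2)&(z>.01)&(z<.055); q=P[m]
    print(n,m.sum(),np.percentile(q,[2,50,98],0).round(3).tolist())
    if n=="scene": cv2.imwrite("pics/s2.png",cv2.resize(im[150:310,190:390,::-1],None,fx=4,fy=3.75)[:600])
E
```

```text
wrist 13389 [[0.516, 0.074, 0.025], [0.591, 0.099, 0.044], [0.657, 0.111, 0.05]]
scene 316 [[0.522, 0.064, 0.016], [0.637, 0.094, 0.038], [0.664, 0.109, 0.048]]
```

View pics/s2.png

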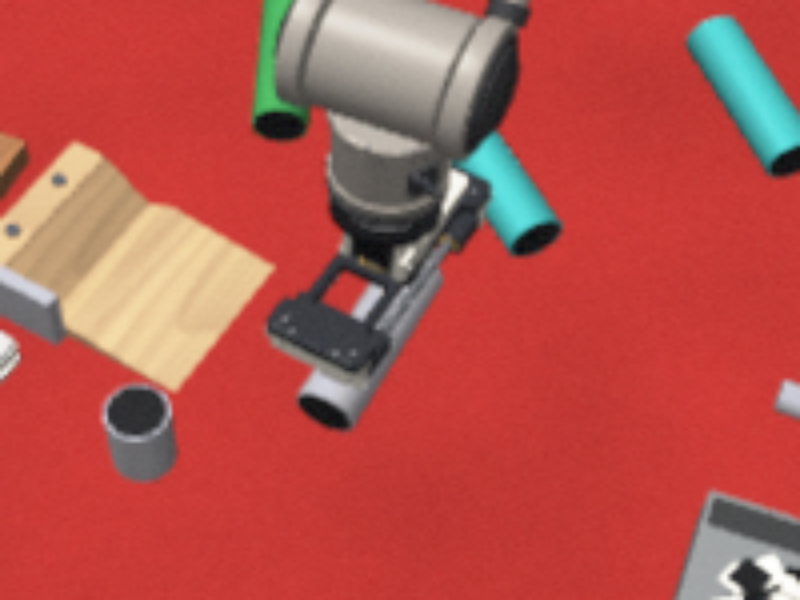

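The fingertips have ridden up onto the tube, which is now at y≈0.088. I lift straight off and check tip_reach.

View pics/w4.png

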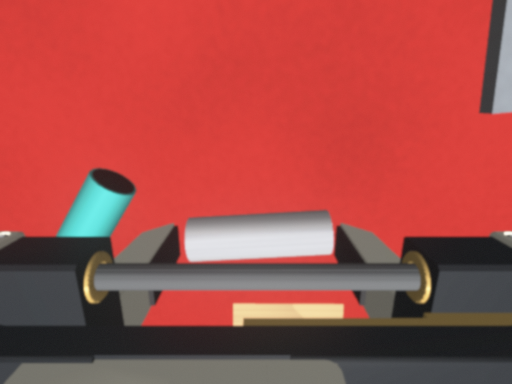

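The tube lies at (258,237) in the wrist view and still points about 1.8° clockwise. I check where the tips really are using the outside cameras.

```bash
cat > tip.py <<'E'
from h import *
for n in("scene","side","wrist"):
    s=observe(); M=R.from_euler("xyz",s["tool_rot"]).as_matrix()
    im,P,T,c=cloud(n); Q=(P-s["tool_pos"])@M; S=cv2.cvtColor(im,cv2.COLOR_RGB2HSV)[...,1]
    f=(abs(Q[...,1])<.12)&(Q[...,0]>-.15)&(abs(Q[...,2])<.06)&(P[...,2]>.08)
    f=cv2.erode(f.astype(np.uint8),np.ones((2,2)))>0
    q=Q[f]; print(n,len(q))
    for lo in np.arange(-.10,.045,.01):
        k=q[(q[:,0]>lo)&(q[:,0]<=lo+.01)]
        if len(k)>3: print("  x %.2f n %d y %s z %s"%(lo,len(k),np.percentile(k[:,1],[3,97]).round(3),np.percentile(k[:,2],[3,97]).round(3)))
E
python3 tip.py
```

```text
scene 1011
  x -0.10 n 87 y [-0.074  0.097] z [-0.038  0.023]
  x -0.09 n 158 y [-0.076  0.094] z [-0.038  0.018]
  x -0.08 n 88 y [-0.067  0.09 ] z [-0.038  0.024]
  x -0.07 n 35 y [-0.08   0.089] z [-0.038  0.029]
  x -0.03 n 7 y [-0.06   0.046] z [-0.012 -0.   ]
  x -0.02 n 7 y [-0.025  0.066] z [-0.012  0.004]
side 1454
  x -0.10 n 98 y [-0.094  0.081] z [-0.036  0.029]
  x -0.09 n 209 y [-0.087  0.078] z [-0.036  0.008]
  x -0.08 n 115 y [-0.087  0.077] z [-0.036  0.028]
  x -0.07 n 32 y [-0.087  0.08 ] z [-0.034  0.03 ]
  x -0.06 n 7 y [0.047 0.05 ] z [-0.006 -0.   ]
  x -0.05 n 13 y [0.045 0.058] z [-0.01   0.007]
  x -0.04 n 14 y [0.046 0.058] z [-0.01   0.008]
  x -0.03 n 25 y [-0.064  0.058] z [-0.011  0.003]
  x -0.02 n 38 y [-0.062  0.053] z [-0.011  0.01 ]
  x -0.01 n 18 y [-0.053  0.051] z [-0.01   0.011]
wrist 63569
  x -0.10 n 6549 y [-0.057  0.061] z [-0.027 -0.023]
  x -0.09 n 19306 y [-0.068  0.066] z [-0.038 -0.02 ]
  x -0.08 n 6897 y [-0.074  0.073] z [-0.038 -0.011]
  x -0.07 n 1335 y [-0.081  0.08 ] z [-0.038  0.001]
  x -0.06 n 702 y [-0.049  0.048] z [-0.009  0.008]
  x -0.05 n 715 y [-0.06   0.059] z [-0.013  0.008]
  x -0.04 n 984 y [-0.062  0.062] z [-0.013  0.005]
  x -0.03 n 865 y [-0.061  0.061] z [-0.013 -0.003]
  x -0.02 n 820 y [-0.06  0.06] z [-0.013  0.003]
  x -0.01 n 549 y [-0.055  0.054] z [-0.013  0.006]
  x -0.00 n 24 y [-0.049  0.047] z [-0.011  0.004]
```

The tips actually sit at TCP height, within 0–2 mm. The 25 mm offset doesn't hold here, so from now on I treat TCP z as tip z. I go down behind the tube and push again.

```bash
python3 -m crank '[{"fingers":1,"tx":1,"ty":0,"tz":0,"roll":0},{"fingers":1,"tx":2,"ty":0,"tz":0,"roll":0},{"fingers":1,"tx":3,"ty":0,"tz":0,"roll":0},{"fingers":1,"tx":3.4,"ty":0,"tz":0,"roll":0},{"fingers":1,"tx":3.65,"ty":0,"tz":0,"roll":0},{"fingers":1,"tx":3.65,"ty":0,"tz":0,"roll":0},{"fingers":1,"tx":3.65,"ty":0,"tz":0,"roll":0},{"fingers":1,"tx":3.65,"ty":0,"tz":0.1,"roll":0}]'; python3 st.py; python3 -m crank '[{"fingers":1,"tx":0,"ty":0,"tz":0.15,"roll":0},{"fingers":1,"tx":0,"ty":0,"tz":0.3,"roll":0},{"fingers":1,"tx":0,"ty":0,"tz":0.4,"roll":0},{"fingers":1,"tx":0,"ty":0,"tz":0.5,"roll":0},{"fingers":1,"tx":0,"ty":0,"tz":0.6,"roll":0},{"fingers":1,"tx":0,"ty":0,"tz":0.7,"roll":0},{"fingers":1,"tx":0,"ty":0,"tz":0.8,"roll":0},{"fingers":1,"tx":0,"ty":0,"tz":0.9,"roll":0}]'; python3 st.py
```

```text
time: 7.55
tool_pos: [0.59, 0.141, 0.0154]
tool_rot: [1.714, 1.569, 0.05]
contact_force: [-0.7, 0.4, 0.0]
opening: 0.0917
TCP rest -37.6 280.8 z 15.4 yaw y -5.34 F [-0.7  0.4  0. ] q [ 0.11  0.72  1.52 -0.    0.9   0.2 ] t 7.55
time: 8.55
tool_pos: [0.586, 0.1048, 0.0143]
tool_rot: [0.331, 1.571, -1.333]
contact_force: [0.4, 0.7, 0.6]
opening: 0.0918
TCP rest -38.3 244.3 z 14.3 yaw y -5.37 F [0.4 0.7 0.6] q [ 0.05  0.7   1.56 -0.    0.88  0.14] t 8.55
```

```bash
python3 -m crank '[{"fingers":1,"tx":0,"ty":0,"tz":0.15,"roll":0},{"fingers":1,"tx":0,"ty":0,"tz":0.3,"roll":0},{"fingers":1,"tx":0,"ty":0,"tz":0.45,"roll":0},{"fingers":1,"tx":0,"ty":0,"tz":0.6,"roll":0},{"fingers":1,"tx":0,"ty":0,"tz":0.75,"roll":0},{"fingers":1,"tx":0,"ty":0,"tz":0.9,"roll":0},{"fingers":1,"tx":0,"ty":0,"tz":1.05,"roll":0},{"fingers":1,"tx":0,"ty":0,"tz":1.2,"roll":0}]'; python3 st.py; python3 - <<'E'
from h import *
im,P,T,c=cloud("wrist"); cv2.imwrite("pics/w5.png",im[:,:,::-1])
S=cv2.cvtColor(im,cv2.COLOR_RGB2HSV)[...,1]; x,y,z=P[...,0],P[...,1],P[...,2]
m=(S<90)&(x>.5)&(x<.67)&(z>.03)&(z<.053)&(y<.15); q=P[m]; print(m.sum(),np.percentile(q,[2,50,98],0).round(3).tolist())
E
```

```text
time: 9.55
tool_pos: [0.5815, 0.0568, 0.0143]
tool_rot: [0.571, 1.571, -1.093]
contact_force: [0.2, 0.2, 0.0]
opening: 0.0919
TCP rest -38.5 196.2 z 14.3 yaw y -5.37 F [0.2 0.2 0. ] q [-0.03  0.69  1.59 -0.    0.86  0.06] t 9.55
8479 [[0.522, 0.029, 0.033], [0.573, 0.037, 0.042], [0.641, 0.075, 0.051]]
```

View pics/w5.png

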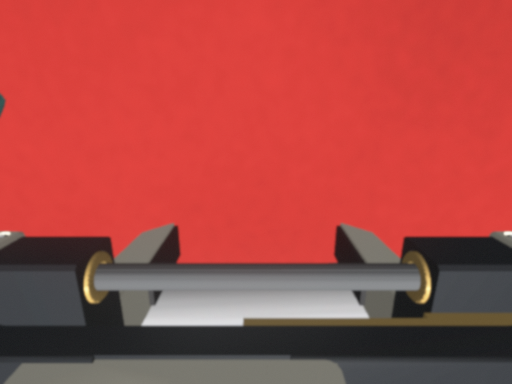

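The wrist view shows the tube now ahead of the fingers, at (255,305), with no contact force. I go on.

```bash
python3 -m crank '[{"fingers":1,"tx":0,"ty":0,"tz":0.15,"roll":0},{"fingers":1,"tx":0,"ty":0,"tz":0.3,"roll":0},{"fingers":1,"tx":0,"ty":0,"tz":0.45,"roll":0},{"fingers":1,"tx":0,"ty":0,"tz":0.6,"roll":0},{"fingers":1,"tx":0,"ty":0,"tz":0.75,"roll":0},{"fingers":1,"tx":0,"ty":0,"tz":0.9,"roll":0},{"fingers":1,"tx":0,"ty":0,"tz":1.05,"roll":0},{"fingers":1,"tx":0,"ty":0,"tz":1.2,"roll":0}]'; python3 st.py;  python3 -m crank '[{"fingers":1,"tx":0,"ty":0,"tz":0.15,"roll":0},{"fingers":1,"tx":0,"ty":0,"tz":0.3,"roll":0},{"fingers":1,"tx":-0.05,"ty":0,"tz":0.45,"roll":0},{"fingers":1,"tx":-0.1,"ty":0,"tz":0.6,"roll":0},{"fingers":1,"tx":-0.12,"ty":0,"tz":0.75,"roll":0},{"fingers":1,"tx":-0.15,"ty":0,"tz":0.9,"roll":0},{"fingers":1,"tx":-0.18,"ty":0,"tz":1.05,"roll":0},{"fingers":1,"tx":-0.2,"ty":0,"tz":1.2,"roll":0}]'; python3 st.py; python3 - <<'E'
from h import *
im,P,T,c=cloud("scene"); cv2.imwrite("pics/s3.png",cv2.resize(im[150:310,150:350,::-1],None,fx=4,fy=3.75))
E
```

```text
time: 10.6
tool_pos: [0.5777, 0.01, 0.0149]
tool_rot: [2.24, 1.569, 0.576]
contact_force: [1.0, 11.2, 7.0]
opening: 0.0923
TCP rest -38.0 149.2 z 14.9 yaw y -5.38 F [ 1.  11.2  7. ] q [-0.12  0.68  1.61  0.    0.85 -0.02] t 10.6
time: 11.6
tool_pos: [0.5734, -0.037, 0.0234]
tool_rot: [2.243, 1.568, 0.579]
contact_force: [0.7, 9.6, 7.3]
opening: 0.0916
TCP rest -38.0 101.9 z 23.4 yaw y -5.36 F [0.7 9.6 7.3] q [-0.2   0.66  1.62  0.    0.86 -0.11] t 11.6
```

View pics/s3.png

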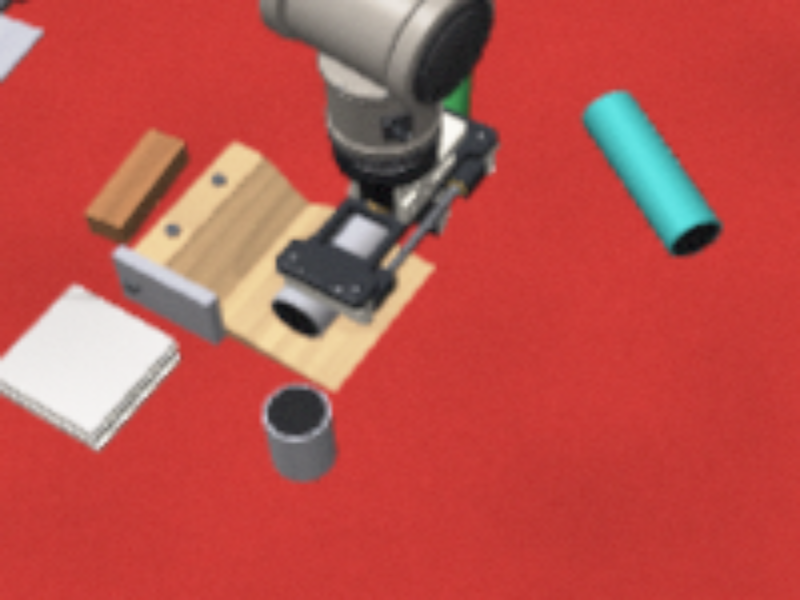

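The scene crop shows the tube on the ramp, its far end at (300,310), square to the groove and clear of the stop and the short tube. I take it slowly over the lip.

```bash
python3 -m crank '[{"fingers":1,"tx":0,"ty":0,"tz":0.13,"roll":0},{"fingers":1,"tx":0,"ty":0,"tz":0.26,"roll":0},{"fingers":1,"tx":-0.05,"ty":0,"tz":0.39,"roll":0},{"fingers":1,"tx":-0.05,"ty":0,"tz":0.52,"roll":0},{"fingers":1,"tx":-0.1,"ty":0,"tz":0.65,"roll":0},{"fingers":1,"tx":-0.1,"ty":0,"tz":0.78,"roll":0},{"fingers":1,"tx":-0.1,"ty":0,"tz":0.9,"roll":0},{"fingers":1,"tx":-0.1,"ty":0,"tz":1.0,"roll":0}]'; python3 st.py;  python3 -m crank '[{"fingers":1,"tx":0,"ty":0,"tz":0.07,"roll":0},{"fingers":1,"tx":0,"ty":0,"tz":0.14,"roll":0},{"fingers":1,"tx":0,"ty":0,"tz":0.2,"roll":0},{"fingers":1,"tx":0,"ty":0,"tz":0.26,"roll":0},{"fingers":1,"tx":0,"ty":0,"tz":0.32,"roll":0},{"fingers":1,"tx":0,"ty":0,"tz":0.38,"roll":0},{"fingers":1,"tx":0,"ty":0,"tz":0.44,"roll":0},{"fingers":1,"tx":0,"ty":0,"tz":0.5,"roll":0}]'; python3 st.py; python3 - <<'E'
from h import *
im,P,T,c=cloud("scene"); cv2.imwrite("pics/s4.png",cv2.resize(im[150:310,150:350,::-1],None,fx=4,fy=3.75))
E
```

```text
time: 12.65
tool_pos: [0.5702, -0.0758, 0.0281]
tool_rot: [2.29, 1.566, 0.626]
contact_force: [1.2, 14.7, 13.1]
opening: 0.0916
TCP rest -37.7 63.1 z 28.1 yaw y -5.36 F [ 1.2 14.7 13.1] q [-0.27  0.65  1.61  0.    0.87 -0.18] t 12.65
time: 13.65
tool_pos: [0.5668, -0.0983, 0.0263]
tool_rot: [-0.487, 1.571, -2.152]
contact_force: [-0.7, -0.1, 0.6]
opening: 0.0918
TCP rest -39.0 40.4 z 26.3 yaw y -5.37 F [-0.7 -0.1  0.6] q [-0.3   0.66  1.61 -0.    0.87 -0.21] t 13.65
```

View pics/s4.png

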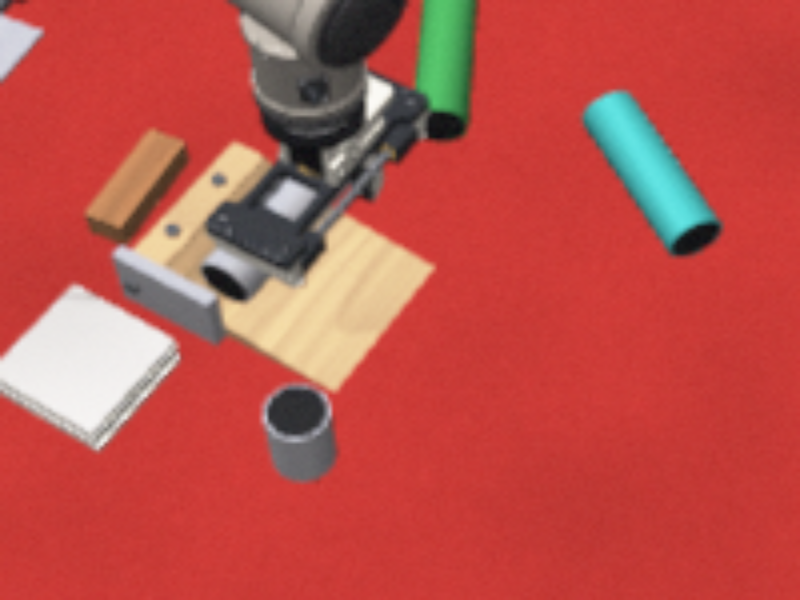

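The force has dropped to zero and the tube is in the groove. I back off, lift, shut the fingers and go round to the near end.

```bash
python3 -m crank '[{"fingers":1,"tx":0,"ty":0,"tz":-0.3,"roll":0},{"fingers":1,"tx":-0.3,"ty":0,"tz":-0.5,"roll":0},{"fingers":1,"tx":-1.3,"ty":0,"tz":-0.5,"roll":0},{"fingers":1,"tx":-2.4,"ty":0,"tz":-0.5,"roll":0},{"fingers":0,"tx":-2.8,"ty":-0.8,"tz":0.1,"roll":0},{"fingers":-1,"tx":-2.8,"ty":-1.8,"tz":0.6,"roll":0},{"fingers":-1,"tx":-2.8,"ty":-2.8,"tz":0.9,"roll":0},{"fingers":-1,"tx":-2.8,"ty":-3.0,"tz":0.9,"roll":0}]' 20; cat > tube.py <<'E'
from st import *
for n in("scene","side","wrist"):
    im,P,T,c=cloud(n); S=cv2.cvtColor(im,cv2.COLOR_RGB2HSV)[...,1]
    q2=(P[...,:2]-O); xr=q2@X*1e3; yr=q2@Y*1e3; z=P[...,2]*1e3
    m=(S<90)&(xr>-130)&(xr<66)&(abs(yr-4)<26)&(z>14)&(z<62); m=cv2.morphologyEx(m.astype(np.uint8),cv2.MORPH_OPEN,np.ones((3,3)))>0
    if m.sum()<30: print(n,"few"); continue
    t=m&(z>50); p=np.polyfit(xr[t],yr[t],1) if t.sum()>20 else [0,0]
    print(n,m.sum(),"x",np.percentile(xr[m],[.5,99.5]).round(1),"y",np.percentile(yr[m],[2,50,98]).round(1),"z98",np.percentile(z[m],98).round(1),"top line yaw(deg, rest)",np.degrees(np.arctan(p[0])).round(2),"y@-35",np.polyval(p,-35).round(1))
    s_=(S<80)&(xr>66)&(xr<90)&(yr>-72)&(yr<24)&(z>57)&(z<68)
    if s_.sum()>10: print("   stop top x",np.percentile(xr[s_],[2,98]).round(1),"y",np.percentile(yr[s_],[2,98]).round(1),"z",np.median(z[s_]).round(1))
E
python3 tube.py
```

```text
time: 14.7
tool_pos: [0.4423, -0.1223, 0.1392]
tool_rot: [0.273, 1.571, -1.393]
contact_force: [0.9, 0.6, 0.3]
opening: 0.0564
TCP rest -160.8 5.2 z 139.2 yaw y -5.42 F [0.9 0.6 0.3] q [-0.44  0.32  1.83 -0.    0.99 -0.34] t 14.7
scene 722 x [-102.9   48.2] y [-15.   12.4  27.8] z98 57.2 top line yaw(deg, rest) -0.04 y@-35 5.6
   stop top x [70.8 84.4] y [-68.4  19.2] z 60.5
side 569 x [-105.9   44.9] y [-12.4  15.5  25.5] z98 58.3 top line yaw(deg, rest) -0.88 y@-35 5.0
   stop top x [68.3 81.7] y [-67.9  16.5] z 62.3
wrist 8947 x [-106.3   43.8] y [-14.8  10.5  27.1] z98 56.3 top line yaw(deg, rest) -0.26 y@-35 5.1
```

The tube is seated in the groove, square to within 1°. Its near end is at x≈-105 mm, 25 mm short of the stop. I go down and push on the end.

```bash
python3 -m crank '[{"fingers":-1,"tx":0.8,"ty":0,"tz":0,"roll":0},{"fingers":-1,"tx":1.7,"ty":0,"tz":0,"roll":0},{"fingers":-1,"tx":2.5,"ty":0,"tz":0.03,"roll":0},{"fingers":-1,"tx":2.8,"ty":0,"tz":0.03,"roll":0},{"fingers":-1,"tx":2.8,"ty":0.2,"tz":0.03,"roll":0},{"fingers":-1,"tx":2.8,"ty":0.4,"tz":0.03,"roll":0},{"fingers":-1,"tx":2.8,"ty":0.6,"tz":0.03,"roll":0},{"fingers":-1,"tx":2.8,"ty":0.75,"tz":0.03,"roll":0}]'; python3 st.py;  python3 -m crank '[{"fingers":-1,"tx":0,"ty":0.07,"tz":0,"roll":0},{"fingers":-1,"tx":0,"ty":0.14,"tz":0,"roll":0},{"fingers":-1,"tx":0,"ty":0.21,"tz":0,"roll":0},{"fingers":-1,"tx":0,"ty":0.28,"tz":0,"roll":0},{"fingers":-1,"tx":0,"ty":0.35,"tz":0,"roll":0},{"fingers":-1,"tx":0,"ty":0.42,"tz":0,"roll":0},{"fingers":-1,"tx":0,"ty":0.49,"tz":0,"roll":0},{"fingers":-1,"tx":0,"ty":0.55,"tz":0,"roll":0}]'; python3 tube.py
```

```text
time: 15.85
tool_pos: [0.4749, -0.1269, 0.027]
tool_rot: [1.214, 1.569, -0.45]
contact_force: [-0.1, -0.9, -0.8]
opening: 0.0007
TCP rest -127.9 3.5 z 27.0 yaw y -5.36 F [-0.1 -0.9 -0.8] q [-0.42  0.55  1.85 -0.    0.74 -0.32] t 15.85
time: 16.85
tool_pos: [0.4928, -0.1281, 0.0262]
tool_rot: [-1.717, 1.565, 2.902]
contact_force: [-10.0, 0.4, 10.4]
opening: 0.0006
TCP rest -110.0 3.9 z 26.2 yaw y -5.36 F [-10.    0.4  10.4] q [-0.4   0.57  1.8  -0.    0.77 -0.31] t 16.85
scene 611 x [-100.6   60.8] y [-14.   16.1  27.8] z98 57.3 top line yaw(deg, rest) -3.82 y@-35 9.2
   stop top x [70.7 84.5] y [-67.8  19. ] z 60.8
side 552 x [-125.8   59.2] y [-8.8 15.9 26.1] z98 58.6 top line yaw(deg, rest) -2.62 y@-35 8.4
   stop top x [69.2 82.8] y [-67.5  16.9] z 61.9
wrist 11191 x [-119.9   31.5] y [-12.   21.8  27.3] z98 55.2 top line yaw(deg, rest) -2.11 y@-35 12.6
```

```bash
python3 -m crank '[{"fingers":-1,"tx":0,"ty":0.04,"tz":0,"roll":0},{"fingers":-1,"tx":0,"ty":0.08,"tz":0,"roll":0},{"fingers":-1,"tx":0,"ty":0.11,"tz":0,"roll":0},{"fingers":-1,"tx":0,"ty":0.14,"tz":0,"roll":0},{"fingers":-1,"tx":0,"ty":0.16,"tz":0,"roll":0},{"fingers":-1,"tx":0,"ty":0.18,"tz":0,"roll":0},{"fingers":-1,"tx":0,"ty":0.19,"tz":0,"roll":0},{"fingers":-1,"tx":0,"ty":0.2,"tz":0,"roll":0}]'; python3 tube.py
```

```text
time: 18.0
tool_pos: [0.5007, -0.1289, 0.0263]
tool_rot: [-1.71, 1.565, 2.909]
contact_force: [-11.0, -0.4, 8.6]
opening: 0.0006
TCP rest -102.1 3.8 z 26.3 yaw y -5.36 F [-11.   -0.4   8.6] q [-0.4   0.58  1.78 -0.    0.79 -0.31] t 18.0
scene 557 x [-89.7  65.6] y [-14.2  16.6  27.7] z98 57.2 top line yaw(deg, rest) -3.11 y@-35 9.3
   stop top x [71.  84.1] y [-67.6  19. ] z 60.7
side 536 x [-118.6   64.4] y [-8.  15.7 25.7] z98 58.5 top line yaw(deg, rest) -3.19 y@-35 8.5
   stop top x [68.5 83. ] y [-68.7  16. ] z 62.4
wrist 11241 x [-112.3   41.5] y [-11.7  21.9  27.3] z98 55.2 top line yaw(deg, rest) -2.41 y@-35 12.9
```

```bash
python3 -m crank '[{"fingers":-1,"tx":0,"ty":0.02,"tz":0,"roll":0},{"fingers":-1,"tx":0,"ty":0.03,"tz":0,"roll":0},{"fingers":-1,"tx":0,"ty":0.04,"tz":0,"roll":0},{"fingers":-1,"tx":0,"ty":0.06,"tz":0,"roll":0},{"fingers":-1,"tx":0,"ty":0.07,"tz":0,"roll":0},{"fingers":-1,"tx":0,"ty":0.08,"tz":0,"roll":0},{"fingers":-1,"tx":0,"ty":0.09,"tz":0,"roll":0},{"fingers":-1,"tx":0,"ty":0.1,"tz":0,"roll":0}]'; python3 st.py; python3 -m crank '[{"fingers":-1,"tx":0,"ty":0.02,"tz":0,"roll":0},{"fingers":-1,"tx":0,"ty":0.03,"tz":0,"roll":0},{"fingers":-1,"tx":0,"ty":0.04,"tz":0,"roll":0},{"fingers":-1,"tx":0,"ty":0.05,"tz":0,"roll":0},{"fingers":-1,"tx":0,"ty":0.06,"tz":0,"roll":0},{"fingers":-1,"tx":0,"ty":0.06,"tz":0,"roll":0},{"fingers":-1,"tx":0,"ty":0.06,"tz":0,"roll":0},{"fingers":-1,"tx":0,"ty":0.06,"tz":0,"roll":0}]';python3 st.py
```

```text
time: 19.15
tool_pos: [0.5045, -0.1293, 0.0263]
tool_rot: [-1.709, 1.564, 2.91]
contact_force: [-12.5, 0.1, 10.6]
opening: 0.0004
TCP rest -98.2 3.8 z 26.3 yaw y -5.36 F [-12.5   0.1  10.6] q [-0.4   0.59  1.77 -0.    0.79 -0.3 ] t 19.15
time: 20.15
tool_pos: [0.5045, -0.1292, 0.0263]
tool_rot: [-1.687, 1.559, 2.932]
contact_force: [-20.4, -1.4, 17.6]
opening: 0.0004
TCP rest -98.2 3.9 z 26.3 yaw y -5.34 F [-20.4  -1.4  17.6] q [-0.4   0.59  1.76 -0.    0.8  -0.3 ] t 20.15
```

The finger stalled at x=-98.2 while the force rose to 20 N, so the tube is against the stop. I back off, lift and check.

```bash
python3 -m crank '[{"fingers":-1,"tx":0,"ty":-0.1,"tz":0,"roll":0},{"fingers":-1,"tx":0,"ty":-0.4,"tz":0,"roll":0},{"fingers":-1,"tx":0,"ty":-1.0,"tz":0,"roll":0},{"fingers":-1,"tx":-0.5,"ty":-1.6,"tz":0,"roll":0},{"fingers":-1,"tx":-1.5,"ty":-1.8,"tz":0,"roll":0},{"fingers":-1,"tx":-2.7,"ty":-1.8,"tz":0,"roll":0},{"fingers":-1,"tx":-3.5,"ty":-1.8,"tz":0,"roll":0},{"fingers":-1,"tx":-3.5,"ty":-1.8,"tz":0,"roll":0}]'; sed -i 's/xr<66/xr<69/' tube.py; python3 tube.py; python3 - <<'E'
from h import *
im,P,T,c=cloud("scene"); cv2.imwrite("pics/s5.png",cv2.resize(im[150:310,150:350,::-1],None,fx=4,fy=3.75))
E
```

```text
time: 21.15
tool_pos: [0.4394, -0.1238, 0.1684]
tool_rot: [1.222, 1.565, -0.443]
contact_force: [-0.0, -0.5, -0.6]
opening: 0.0008
TCP rest -163.6 3.4 z 168.4 yaw y -5.37 F [-0.  -0.5 -0.6] q [-0.44  0.28  1.8  -0.    1.06 -0.35] t 21.15
scene 659 x [-77.7  67.6] y [-13.9  13.4  27.6] z98 57.2 top line yaw(deg, rest) -0.5 y@-35 5.8
   stop top x [70.6 83.9] y [-69.6  18.1] z 60.6
side 565 x [-81.   66.9] y [-14.4  14.5  25.5] z98 57.9 top line yaw(deg, rest) -0.2 y@-35 4.3
   stop top x [68.1 82.2] y [-69.   15.1] z 62.2
wrist 7467 x [-81.1  68. ] y [-15.9   9.9  27.1] z98 56.4 top line yaw(deg, rest) -0.34 y@-35 4.9
   stop top x [68.  77.7] y [-35.3  13.8] z 61.0
```

View pics/s5.png

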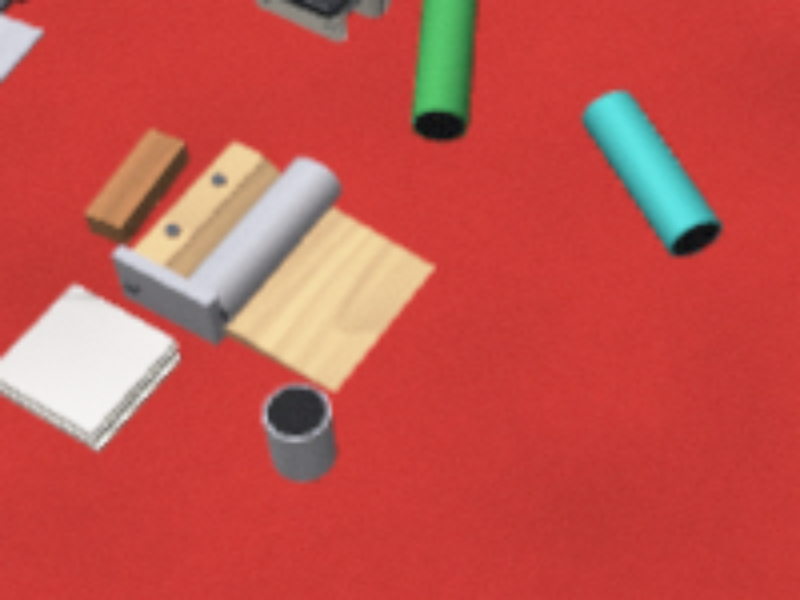

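The tube lies in the groove with its far end on the stop plate (pixel 215,290), and the other objects in the crop look unmoved. I hand the job in.

```bash
python3 -c "
from cell import *; print(observe()['time'],hand_in())"
```

```text
the job is handed in; nothing more can be done
21.35 None
```

The tube is in the V-groove with its far end on the steel stop, and I handed the job in at about 21.4 s. I rolled it up the ramp and over the lip with both open fingertips. Then I pushed its near end with the shut fingers until they stalled at about 20 N.

**Last checks:** After I backed off, the three cameras put the near end at x about -78 to -81 mm; it should be -80. The tube is square to the groove within about 0.5°, and its top is at 56–58 mm. The robot is clear with no contact force. In the last picture the offcut, tile stack and short tube look unmoved. I did not recheck the other objects, but the arm never worked near them.

**What went wrong or disagreed:**
- **First push:** The fingertips rode up onto the tube and pressed down on the tool with about 51 N, which shifted the tube about 30 mm. The stated tip reach of 25 mm did not match the cameras, which showed the open tips at TCP height. I lifted off, corrected the height and pushed again; the force stayed under about 27 N from then on.
- **Contact with the stop:** This rests on the stall and on the near-end position. The far-end readings of 67–68 mm, against 70 for the stop face, do not prove it. They are cut off at 69 mm by my own filter.

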